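# Lever the press-on cover of the control box loose

## Task

Take the screwdriver and use it as a lever over the round bar on the front of the control box: push its tip in under the cover's tab and press the handle down until the cover's catch snaps open, then draw the tool out. Leave the cover standing ajar on the box, with its tab sprung up, and lay the screwdriver flat on the worktop again. Do not touch the cover with the gripper, and leave the file and the spanner where they are.

Things in the scene. Friction and masses are not known exactly. Their poses are not given: they have to be found in the camera images.
- control_box: Grey box fixed to the worktop, 130 (x) x 100 (y) x 120 mm high. Origin under its centre, on the worktop; z up; its front is the face at y = +50 mm, with a carrying bar. Feet with bolt heads reach to x = +-88 mm, 9 mm high. Place and yaw vary; its front looks roughly to world +y.
- lever_bar (a point): Top of the middle of the round steel bar (8 mm thick) on the box's front, the fulcrum: box frame x 0, y +102, z +108 mm (52 mm out from the face, 108 mm above the worktop). The bar runs parallel to the box's x, from -45 to +45 mm, where two arms of the same rod join it to the face; between bar and face it is open.
- cover: Aluminium cover pressed on the box, 0.12 kg, plate 130 x 100 x 5 mm. Origin mid underside, axes as the box's; closed, it is 120 mm above the worktop. A spring catch inside the front wall holds it: some 5 to 15 N upward at the tab. Once the tab is lifted about 8 mm it snaps and then stays ajar by itself, the tab about 9 mm up, the back still seated; knocked or dropped it shuts again.
- cover_tab (a point): Middle of the lower front edge of the cover's tab (cover frame 0, +70, 0 mm), closed 120 mm above the worktop. The tab is 50 mm wide (x), 5 mm thick and juts 20 mm out from the box's front at the plate's level: its underside lies 12 mm higher than the top of the bar. The tool goes in over the bar and under the tab.
- screwdriver: Screwdriver, 215 mm long, 0.09 kg, lying level on its handle among two other tools. Origin under its middle, at the worktop; length along its y: thick handle (22 mm wide, 20 high) from y +2 to +108 mm, round shaft (7 mm thick, axis at z 10 mm) from there to the tip at y -108 mm. The tip points to world -y, give or take 0.2 rad.
- screwdriver_tip (a point): End of the screwdriver's shaft, on its axis (10 mm above the worktop when it lies flat).
- screwdriver_handle (a point): Middle of the screwdriver's handle, on its axis (10 mm above the worktop when it lies flat), 163 mm from the tip; a good place to grip. With the shaft over the bar and its tip under the tab close to the box's face, the tool must tilt by about 0.3 to 0.35 rad over the bar to spring the catch: this point then sinks 33 to 40 mm. Turning the tool about the bar keeps the tip in place.
- flat_file: Bystander: flat file with a wooden handle, 270 x 22 x 19 mm, lying roughly parallel to the screwdriver, 60 mm or more away. Origin under its middle, length along y. Not to be used.
- spanner: Bystander: combination spanner, 200 x 31 x 9 mm, lying roughly parallel to the others, 60 mm or more away. Origin under its middle, length along y. Not to be used.
Things that resemble listed ones, but are neither listed nor needed, are in the scene too. There is more than one size of the cover; the one meant has the size given above.

How it is judged (in metres and radians):
On the way, in this order (a step that is already met when the one before it is completed fails the run):
1. the screwdriver bears on the box (its bar) and on the cover at once, the cover still closed or opening (contact force between screwdriver and control_box above 0.5 N and contact force between screwdriver and cover above 0.5 N), for 0.05 s.
2. the cover's catch has snapped open: its tab stands more than 7.5 mm above its closed height (z of cover_tab in the frame of control_box above 0.1275 m), for 0.2 s.
At the end, for the whole second after the job is handed in: The cover stands ajar on the box: its tab more than 7.5 mm above its closed height, its centre within 15 mm (horizontally) of the box's, at rest. The screwdriver lies flat on the worktop, at rest (tip axis below 25 mm, handle axis below 20 mm) (z of cover_tab in the frame of control_box above 0.1275 m and horizontal distance between cover and control_box below 0.015 m and linear speed of cover below 0.02 m/s and height (world z) of screwdriver_tip below 0.025 m and height (world z) of screwdriver_handle below 0.02 m and linear speed of screwdriver below 0.03 m/s); the robot touches nothing.
It fails at once if the gripper or arm touches the cover (contact force between any of the fingers, the arm and cover above 1 N).
It fails at once if the file or the spanner is moved by more than 30 mm (distance of any of flat_file, spanner from where it was at the start of the episode above 0.03 m).
It also fails if it takes over 51 s, if anything falls off the work surface, if the arm or the gripper's body presses on something with over 40 N, if the wrist force passes 120 N, or if a joint passes its speed limit or range.

## Robot

A 6-joint arm with a two-finger parallel gripper is mounted at the origin on a cart in front of the work surface, level with it; the furniture and walls round the work are solid. World frame = base frame: x ahead of the robot, y to its left, z up, the work surface at z = 0. Lengths are in mm, angles in rad, forces in N, time in s.
With the tool pointing down it reaches from about 300 to 775 mm from the base axis. Payload 14.6 kg.
Tool frame: the origin (TCP) lies at the very end of the fingers, on their centre line; the grasp point (between the pads) lies 19 mm behind it (manip.grip_point_offset is the distance from the TCP to the grasp point, in mm); z points along the fingers, y is the line along which they close (so a half turn about z gives the same grasp; the last joint's range is limited). The gripper opens to 94 mm and grips with 3 to 60 N. Pads are 16 mm wide; open, the fingers measure 119 mm over their backs; the gripper's body (75 mm by 177 mm) begins 78 mm behind the grasp point.
Start: joints at [1.158, 0.3, 1.521, -0, 1.321, -0.067], TCP at [186.419, 517.433, 205.446] pointing down, gripper open.
Joint ranges: [-3.03, 3.03], [-0.79, 2.21], [0.23, 2.52], [-1.04, 4.18], [0, 3.07], [-2.55, 2.55]. Speed limits (rad/s): [2.22, 2.22, 2.57, 3.14, 3.14, 3.14].

## Interface

Orientations are given as [roll, pitch, yaw] about the fixed x, y, z axes, in that order (R = Rz(yaw) Ry(pitch) Rx(roll)).
In Python, from cell import telemetry, eyes, manip gives the robot as it stands.
- The arm moves only by the tool play_rows, never from a script. Its arguments are lists of equal length, an entry for each row: "translation": the shift along the world's x, y, z in m, a list of three; "yaw": the turn about the world's z in rad. A call has 1 to 12 rows; each row is the pose to reach, as a shift and turn from the pose commanded when the call began; what a row does not reach only later rows make up. A row lasts 1/8 s, in which the tool goes at most 62.5 mm and 10.7 degrees, less where a joint would pass 70% of its speed; a pose out of reach is approached as far as the arm can. A call with a gripper value outside its range is refused whole. "hand" is the opening, from 0 (shut) to 1 (fully open), set as the call begins (left out, the last holds). The fingers move at their own pace and stop on an object; "force" is the grip in N (left out, the last holds). Time passes only in rows, so rows that repeat a pose let the fingers close. It gives the time, the measured TCP pose, the force, the opening and the grip force at its end, in the units of the state.
- telemetry.read_state(): the state, without advancing time (a new reading comes with each control period).
- eyes.camera(name): name is "scene" or "side" or "wrist"; returns a dict with "pixels" (420x560x3 uint8, red, green, blue), "fx", "fy", "cx", "cy" (pixels), "cam_to_world" (4x4, takes a point from camera to world coordinates); the wrist camera has in their place "T_tool_cam" (4x4, takes a point from camera to tool coordinates, whose origin is the TCP and whose axes are the flange's). Camera axes: x right, y up, looking along -z (the intrinsics and any distortion apply to the point x, -y, -z); pixel columns grow to the right and rows downward; lengths in mm; the calibration is good to about 2 mm. A picture is of the moment at which its call begins: read the wrist's pose just before it. There is no depth.
- manip.sign_off(): hands the job in; it is judged then, once.
The state is a dict: "clock": time; "joints": joint angles; "qd": joint speeds; "effort": joint torques, N m; "eef_pos": TCP position; "eef_rot": TCP orientation; "wrist_force": force on the tool from outside, world axes, zero at the start; "moment": the same for the moment, N m; "finger_gap": finger opening in mm; "finger_force": force on a finger pad.
Only numpy, scipy, OpenCV 4.12 (cv2) and the standard library are available. Lean on these libraries where they do the work, as an engineer would, in place of code of your own. Each camera call takes 0.05 s, during which the arm holds its last target. There are 200 camera calls.

## Working session

There is one attempt and no reset: what is moved stays moved. The work goes in short steps, Python scripts to look and compute and a tool call to move; the robot and the scene stay as the last step left them, time stands still between calls to the robot, and variables do not carry over. Pictures are saved under pics/ and viewed, at most 11 in all, crops included, and the job is handed in when it is done.

Besides the shell and the picture viewer there is one more tool, called after "Request:" by a JSON object that holds its "name" and its "arguments". play_rows: Moves the arm, as the interface text tells. Its arguments: {"type":"object","properties":{"translation":{"type":"array","items":{"type":"array","items":{"type":"number"}}},"yaw":{"type":"array","items":{"type":"number"}},"hand":{"type":"number"},"force":{"type":"number"}},"required":["translation","yaw"]}

```bash
mkdir -p pics; cat > h.py <<'E'
import numpy as np, cv2
from cell import telemetry, eyes, manip
from scipy.spatial.transform import Rotation as R
def snap(n,f):
    s=telemetry.read_state(); c=eyes.camera(n); cv2.imwrite('pics/'+f,c['pixels'][:,:,::-1])
    if n=='wrist':
        T=np.eye(4); T[:3,:3]=R.from_euler('xyz',s['eef_rot']).as_matrix(); T[:3,3]=s['eef_pos']
        c['M']=T@np.array(c['T_tool_cam'])
    else: c['M']=np.array(c['cam_to_world'])
    np.savez('pics/'+f[:-4]+'.npz',M=c['M'],K=[c['fx'],c['fy'],c['cx'],c['cy']]); return c
def load(f):
    d=np.load('pics/'+f+'.npz'); return d['M'],d['K']
def plane(f,uv,z):
    M,K=load(f); d=M[:3,:3]@np.array([(uv[0]-K[2])/K[0],-(uv[1]-K[3])/K[1],-1]); o=M[:3,3]
    return o+d*(z-o[2])/d[2]
def proj(f,p):
    M,K=load(f); q=M[:3,:3].T@(np.array(p)-M[:3,3]); return [K[2]+K[0]*q[0]/-q[2],K[3]+K[1]*q[1]/q[2]]
E
python3 - <<'E'
from h import *
for n in('scene','side','wrist'):
    c=snap(n,n+'0.png'); print(n,{k:(np.round(v,3).tolist() if k!='pixels' else 0) for k,v in c.items()})
a=cv2.imread('pics/scene0.png');b=cv2.imread('pics/side0.png')
print(telemetry.read_state())
E
```

```text
scene {'pixels': 0, 'fx': 529.308, 'fy': 529.308, 'cx': 276.994, 'cy': 204.557, 'cam_to_world': [[0.608, 0.615, -0.503, -82.426], [-0.794, 0.459, -0.399, -473.398], [-0.014, 0.642, 0.767, 1001.409], [0.0, 0.0, 0.0, 1.0]], 'M': [[0.608, 0.615, -0.503, -82.426], [-0.794, 0.459, -0.399, -473.398], [-0.014, 0.642, 0.767, 1001.409], [0.0, 0.0, 0.0, 1.0]]}
side {'pixels': 0, 'fx': 531.477, 'fy': 531.477, 'cx': 284.838, 'cy': 208.213, 'cam_to_world': [[0.971, 0.102, -0.215, 229.581], [-0.237, 0.345, -0.908, -1141.025], [-0.018, 0.933, 0.359, 570.866], [0.0, 0.0, 0.0, 1.0]], 'M': [[0.971, 0.102, -0.215, 229.581], [-0.237, 0.345, -0.908, -1141.025], [-0.018, 0.933, 0.359, 570.866], [0.0, 0.0, 0.0, 1.0]]}
wrist {'pixels': 0, 'fx': 301.796, 'fy': 301.796, 'cx': 278.575, 'cy': 210.929, 'T_tool_cam': [[-0.001, 0.973, 0.23, 67.085], [1.0, 0.0, 0.001, -0.287], [0.001, 0.23, -0.973, -178.787], [0.0, 0.0, 0.0, 1.0]], 'M': [[0.34, -0.915, -0.216, 123.192], [0.941, 0.33, 0.08, 539.868], [-0.002, -0.23, 0.973, 383.725], [0.0, 0.0, 0.0, 1.0]]}
{'clock': 0.15, 'joints': array([ 1.15840289e+00,  3.00350252e-01,  1.52143290e+00,  6.29150818e-06,
        1.32067738e+00, -6.66067387e-02]), 'qd': array([ 0.0012632 , -0.00237152, -0.00352935, -0.00014858,  0.00153002,
        0.00031488]), 'effort': array([-1.17102868e-04, -5.31963587e+01, -3.52819884e+01,  7.08384602e-02,
        2.35567905e-02, -9.01220005e-05]), 'eef_pos': array([186.34259448, 517.2663938 , 205.01529994]), 'eef_rot': array([-3.14072710e+00, -6.38449092e-05,  2.79580437e+00]), 'wrist_force': array([ 0.59222458, -0.41660222,  0.86439497]), 'moment': array([ 0.00131608,  0.00075164, -0.04954381]), 'finger_force': 0.0, 'finger_gap': 93.9787595582548}
```

View pics/scene0.png

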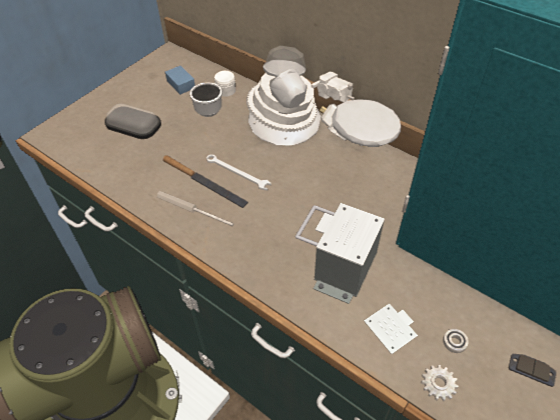

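View pics/side0.png

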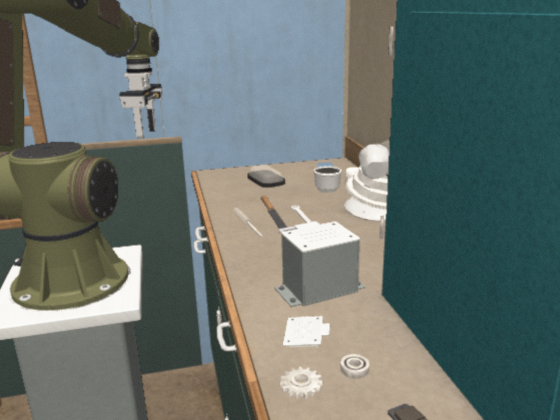

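View pics/wrist0.png

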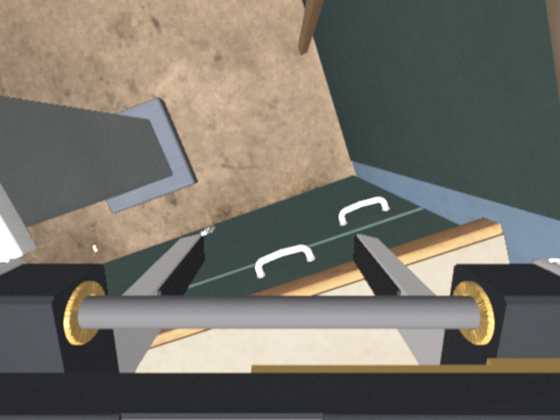

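The scene view shows the screwdriver, with its handle end near (158,195) and tip near (232,225). The file and spanner lie above it. The box's cover is near (350,235), with the bar at about (300,238) to (319,208). I'll enlarge these areas for measuring.

```bash
python3 - <<'E'
from h import *
a=cv2.imread('pics/scene0.png')
c1=cv2.resize(a[195:305,290:390],None,fx=5,fy=5,interpolation=cv2.INTER_CUBIC)
c2=cv2.resize(a[180:235,150:240],(297*900//900,182),interpolation=cv2.INTER_CUBIC)
o=np.zeros((550,797,3),np.uint8);o[:,:500]=c1;o[:182,500:]=c2
b=cv2.imread('pics/side0.png')
c3=cv2.resize(b[205:310,270:370],(297,312),interpolation=cv2.INTER_CUBIC);o[200:512,500:]=c3
cv2.imwrite('pics/crop.png',o)
for uv in((157,195),(232,225)):print(plane('scene0',uv,10))
M=load('scene0')
# bright handle mask
m=cv2.inRange(a,(0,0,0),(255,255,255))
E
```

```text
[413.6659076 300.9034104  10.       ]
[453.87651329  89.50840881  10.        ]
```

View pics/crop.png

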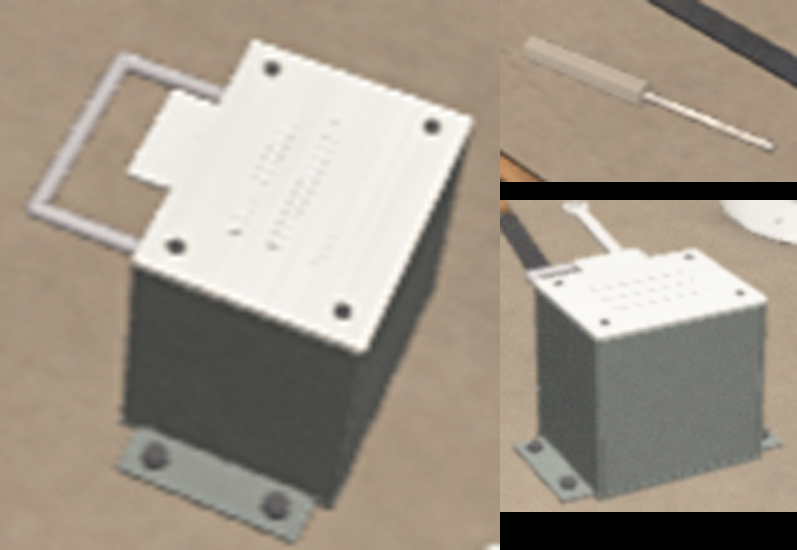

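The crop shows the cover corners at crop (253,42), (472,122), (363,350) and (135,262). The bar's corners are at (125,60) and (35,208). The tab runs from (175,92) to (130,173).

```bash
python3 - <<'E'
from h import *
f=lambda p,z:plane('scene0',(p[0]/5+290-.4,p[1]/5+195-.4),z)
C=[f(p,125) for p in((253,42),(472,122),(363,350),(135,262))]
for c in C:print(c.round(1))
c=np.mean(C,0); ex=C[0]+C[1]-C[2]-C[3]; ey=C[0]+C[3]-C[1]-C[2]
print('centre',c.round(1),'size',np.linalg.norm(C[0]-C[3]),np.linalg.norm(C[0]-C[1]))
a1=np.arctan2(ex[1],ex[0]);a2=np.arctan2(ey[1],ey[0])-np.pi/2
print('yaw',a1,a2)
B=[f(p,104) for p in((125,60),(35,208))];print('bar',B,np.mean(B,0))
T=[f(p,125) for p in((175,92),(130,173))];print('tab',np.mean(T,0),np.linalg.norm(T[0]-T[1]))
g=lambda p:plane('scene0',(150+p[0]/3.3-.35,180+p[1]/3.31-.35),10)
for p in((528,47),(643,92),(772,147)):print('sd',g((p[0]-500,p[1])).round(1))
E
```

```text
[ 577.6 -124.2  125. ]
[ 595.6 -221.9  125. ]
[ 470.4 -245.3  125. ]
[ 451.5 -149.5  125. ]
centre [ 523.8 -185.2  125. ] size 128.6215310523163 99.37547113959367
yaw 0.191881644038524 0.18866322377952516
bar [array([551.05135574, -76.38026315, 104.        ]), array([461.9155118 , -92.32096997, 104.        ])] [506.48343377 -84.35061656 104.        ]
tab [ 510.89463172 -117.48997097  125.        ] 47.94037336201943
sd [418.1 301.4  10. ]
sd [438.  201.1  10. ]
sd [456.1  91.2  10. ]
```

Request:
{"name": "play_rows", "arguments": {"translation": [[0.02,-0.022,0],[0.045,-0.05,0],[0.07,-0.077,-0.005],[0.095,-0.105,-0.01],[0.12,-0.133,-0.02],[0.145,-0.16,-0.03],[0.17,-0.188,-0.04],[0.195,-0.215,-0.05],[0.22,-0.243,-0.06],[0.24,-0.266,-0.07],[0.24,-0.266,-0.07],[0.24,-0.266,-0.07]], "yaw": [-0.1,-0.2,-0.31,-0.42,-0.53,-0.64,-0.75,-0.86,-0.97,-1.045,-1.045,-1.045], "hand": 0.5, "force": 30}}

```text
clock: 1.65
eef_pos: [426.1, 251.8, 135.5]
eef_rot: [-3.141, -0.0, 1.752]
wrist_force: [-0.3, 0.9, 0.6]
finger_gap: 47.3
finger_force: 0.0
```

```bash
python3 - <<'E'
from h import *
snap('wrist','w1.png');s=telemetry.read_state();print(s['eef_pos'],s['eef_rot'],s['joints'],s['finger_gap'])
print([proj('w1',p) for p in((456,91,10),(427,251,10),(418,301,10))])
E
```

```text
[426.04900058 252.03510097 135.71658291] [ 3.14135340e+00 -1.83951020e-04  1.75231394e+00] [4.60127575e-01 2.50325985e-01 1.75586851e+00 1.22503308e-04
 1.13511755e+00 2.78558295e-01] 47.26263883160486
[[np.float64(279.9049362126133), np.float64(343.6024265381908)], [np.float64(280.2184585952055), np.float64(206.3689927998325)], [np.float64(280.39437480034684), np.float64(156.4529466377333)]]
```

View pics/w1.png

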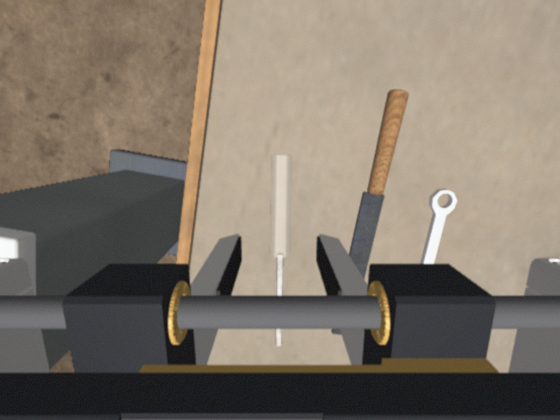

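The wrist view shows the screwdriver straight along the tool axis, with its handle end at (281,156) and tip at (279,345). This matches the prediction, so I'll descend and grip.

Request:
{"name": "play_rows", "arguments": {"translation": [[0.001,-0.001,-0.03],[0.001,-0.001,-0.06],[0.001,-0.001,-0.09],[0.001,-0.001,-0.11],[0.001,-0.001,-0.122],[0.001,-0.001,-0.13],[0.001,-0.001,-0.131],[0.001,-0.001,-0.131]], "yaw": [0,0,0,0,0,0,0,0]}}

```text
clock: 2.7
eef_pos: [427.7, 250.6, 4.9]
eef_rot: [3.141, -0.0, 1.751]
wrist_force: [-0.6, 1.0, 0.3]
finger_gap: 47.2
finger_force: 0.0
```

Request:
{"name": "play_rows", "arguments": {"translation": [[0,0,0],[0,0,0],[0,0,0],[0,0,0],[0,0,0],[0,0,0]], "yaw": [0,0,0,0,0,0], "hand": 0.1, "force": 40}}

```text
clock: 3.45
eef_pos: [427.5, 250.5, 4.6]
eef_rot: [3.141, -0.0, 1.751]
wrist_force: [-0.7, -0.0, 2.5]
finger_gap: 19.4
finger_force: 40.0
```

Request:
{"name": "play_rows", "arguments": {"translation": [[0,0,0.01],[0,0,0.03],[0,0,0.06],[0,0,0.09],[0,0,0.12],[0,0,0.15],[0,0,0.17],[0,0,0.17],[0,0,0.17]], "yaw": [0,0,0,0,0,0,0,0,0]}}

```text
clock: 4.58
eef_pos: [427.0, 250.3, 173.6]
eef_rot: [-3.14, 0.0, 1.751]
wrist_force: [0.2, -0.2, -0.7]
finger_gap: 19.4
finger_force: 40.0
```

Request:
{"name": "play_rows", "arguments": {"translation": [[0.005,-0.016,0],[0.01,-0.036,0],[0.015,-0.056,0],[0.02,-0.076,0],[0.026,-0.096,0],[0.032,-0.116,0],[0.037,-0.132,0],[0.0405,-0.143,0],[0.0405,-0.143,0],[0.0405,-0.143,0]], "yaw": [0,0.01,0.01,0.01,0.01,0.01,0.01,0.01,0.01,0.01]}}

```text
clock: 5.82
eef_pos: [467.8, 107.7, 174.4]
eef_rot: [-3.141, -0.0, 1.761]
wrist_force: [-0.3, 0.3, -0.8]
finger_gap: 19.0
finger_force: 40.0
```

```bash
python3 - <<'E'
from h import *
s=telemetry.read_state();print(s['eef_pos'],s['eef_rot'])
snap('scene','s2.png');snap('side','d2.png');snap('wrist','w2.png')
f=np.array([-.1889,.982,0]);h=np.array(s['eef_pos'])+[0,0,5.5];t=h-163*f
print(t)
o=np.zeros((600,800,3),np.uint8)
for n,y0 in(('s2',0),('d2',300)):
    p=proj(n,t);print(n,p,proj(n,h)); a=cv2.imread(f'pics/{n}.png');u,v=int(p[0]),int(p[1])
    u0,v0=max(0,u-50),max(0,v-37);print(u0,v0)
    o[y0:y0+300,:400]=cv2.resize(a[v0:v0+75,u0:u0+100],(400,300),interpolation=cv2.INTER_CUBIC)
a=cv2.imread('pics/w2.png');print('w',proj('w2',t));o[0:300,400:]=cv2.resize(a,(400,300));o[300:,400:]=cv2.resize(cv2.imread('pics/s2.png')[100:,],(400,300))
cv2.imwrite('pics/c2.png',o)
E
```

```text
[467.79215115 107.73629418 174.36240772] [-3.14140177e+00 -1.20121676e-04  1.76103105e+00]
[498.58285115 -52.32970582 179.86240772]
s2 [np.float64(291.8966849333059), np.float64(193.40081775574654)] [np.float64(223.47566145990933), np.float64(168.53588792177987)]
241 156
d2 [np.float64(289.5057921980832), np.float64(191.18907166765143)] [np.float64(261.81587563458004), np.float64(172.09959415061962)]
239 154
w [np.float64(279.84586629208405), np.float64(460.5670782328093)]
```

View pics/c2.png

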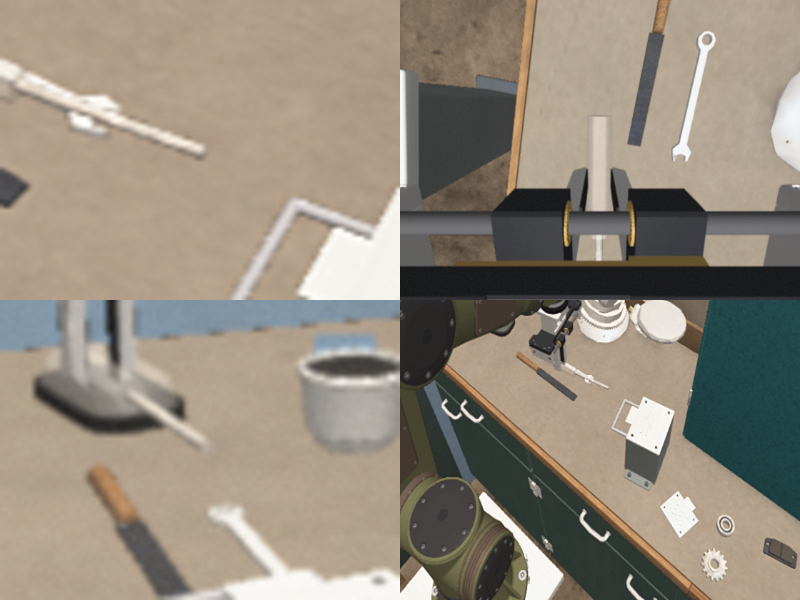

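Request:
{"name": "play_rows", "arguments": {"translation": [[0.002,-0.012,0],[0.005,-0.026,-0.005],[0.008,-0.04,-0.015],[0.0094,-0.0491,-0.03],[0.0094,-0.0491,-0.045],[0.0094,-0.0491,-0.056],[0.0094,-0.0491,-0.06],[0.0094,-0.0491,-0.061],[0.0094,-0.0491,-0.061]], "yaw": [0,0,0,0,0,0,0,0,0]}}

```text
clock: 7.1
eef_pos: [477.5, 58.5, 113.8]
eef_rot: [3.141, 0.0, 1.761]
wrist_force: [0.6, 0.3, -1.8]
finger_gap: 19.4
finger_force: 40.0
```

```bash
python3 - <<'E'
from h import *
s=telemetry.read_state();print(s['eef_pos'],s['eef_rot'],s['wrist_force'],s['moment'])
snap('scene','s3.png');snap('side','d3.png')
f=np.array([-.1889,.982,0]);x=np.array([.982,.1889,0]);c=np.array([523.8,-185.2,0]);h=np.array(s['eef_pos'])+[0,0,5.5];t=h-163*f
o=np.zeros((600,800,3),np.uint8)
a=cv2.imread('pics/s3.png')[170:270,260:394];o[:600,:]=cv2.resize(a,(800,600),interpolation=cv2.INTER_CUBIC)
b=cv2.imread('pics/d3.png')[205:265,270:350];o[360:,480:]=cv2.resize(b,(320,240),interpolation=cv2.INTER_CUBIC)
print('tip pred',(np.array(proj('s3',t))-[260,170])*6, 'side corners',[((np.array(proj('d3',c+sx*65*x+sy*50*f+[0,0,125]))-[270,205])*4+[480,360]).round() for sx in(-1,1) for sy in(-1,1)])
print('tip box y',(t-c)@f,(t-c)@x)
cv2.imwrite('pics/c3.png',o)
E
```

```text
[477.48638672  58.49692285 113.75326185] [3.14103648e+00 6.44126030e-05 1.76104127e+00] [ 0.551197    0.31385936 -1.75479384] [-0.05641092  0.05317685  0.02002353]
tip pred [318.69811823 299.49158461] side corners [array([600., 545.]), array([515., 471.]), array([831., 495.]), array([733., 427.])]
tip box y 85.0578445571588 0.5543804830511448
```

View pics/c3.png

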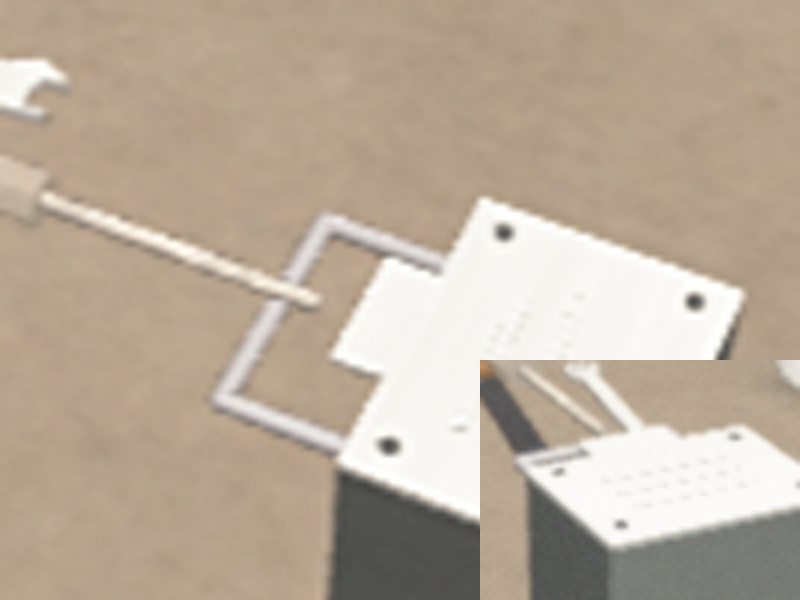

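The tip is at (319,299), as predicted, between the bar and the tab and centred. Next I'll feel for the bar.

Request:
{"name": "play_rows", "arguments": {"translation": [[0,0,-0.002],[0,0,-0.004],[0,0,-0.006],[0,0,-0.006],[0,0,-0.006]], "yaw": [0,0,0,0,0]}}

```text
clock: 7.82
eef_pos: [477.3, 58.3, 107.4]
eef_rot: [-3.142, -0.0, 1.761]
wrist_force: [0.0, 0.1, -0.4]
finger_gap: 19.4
finger_force: 40.0
```

Request:
{"name": "play_rows", "arguments": {"translation": [[0,0,-0.0005],[0,0,-0.001],[0,0,-0.001],[0,0,-0.001]], "yaw": [0,0,0,0]}}

```text
clock: 8.32
eef_pos: [477.3, 58.3, 106.5]
eef_rot: [3.142, -0.0, 1.761]
wrist_force: [-0.2, -0.2, -0.7]
finger_gap: 19.3
finger_force: 40.0
```

Request:
{"name": "play_rows", "arguments": {"translation": [[0,0,-0.0005],[0,0,-0.001],[0,0,-0.001],[0,0,-0.001]], "yaw": [0,0,0,0]}}

```text
clock: 8.82
eef_pos: [477.3, 58.3, 105.4]
eef_rot: [-3.142, -0.0, 1.761]
wrist_force: [0.6, -0.1, -0.9]
finger_gap: 19.1
finger_force: 40.0
```

Request:
{"name": "play_rows", "arguments": {"translation": [[0,0,-0.0005],[0,0,-0.001],[0,0,-0.001],[0,0,-0.001]], "yaw": [0,0,0,0]}}

```text
clock: 9.32
eef_pos: [477.3, 58.3, 104.5]
eef_rot: [3.142, 0.0, 1.761]
wrist_force: [-0.4, -0.3, 0.2]
finger_gap: 19.2
finger_force: 40.0
```

Request:
{"name": "play_rows", "arguments": {"translation": [[0,0,-0.0005],[0,0,-0.001],[0,0,-0.001],[0,0,-0.001]], "yaw": [0,0,0,0]}}

```text
clock: 9.82
eef_pos: [477.3, 58.3, 103.5]
eef_rot: [3.142, 0.0, 1.761]
wrist_force: [0.6, 0.4, -0.3]
finger_gap: 19.2
finger_force: 40.0
```

Request:
{"name": "play_rows", "arguments": {"translation": [[0,0,-0.0005],[0,0,-0.001],[0,0,-0.001],[0,0,-0.001]], "yaw": [0,0,0,0]}}

```text
clock: 10.32
eef_pos: [477.3, 58.3, 102.5]
eef_rot: [-3.142, -0.0, 1.761]
wrist_force: [0.8, -0.4, -0.6]
finger_gap: 19.3
finger_force: 40.0
```

```bash
python3 - <<'E'
from h import *
s=telemetry.read_state();print(s['eef_pos'],s['wrist_force'],s['moment'])
snap('scene','s4.png');snap('side','d4.png')
f=np.array([-.1889,.982,0]);h=np.array(s['eef_pos'])+[0,0,5.5];t=h-163*f
o=np.zeros((600,800,3),np.uint8)
a=cv2.imread('pics/s4.png')[170:270,260:394];o[:600,:]=cv2.resize(a,(800,600),interpolation=cv2.INTER_CUBIC)
b=cv2.imread('pics/d4.png')[205:265,270:350];o[360:,480:]=cv2.resize(b,(320,240),interpolation=cv2.INTER_CUBIC)
for dz in(0,3,6):print('tip pred',(np.array(proj('s4',t+[0,0,dz]))-[260,170])*6)
for r in(60,100):print((np.array(proj('s4',h-r*f))-[260,170])*6)
cv2.imwrite('pics/c4.png',o)
E
```

```text
[477.32912729  58.32839444 102.45440558] [ 0.79022239 -0.4187136  -0.59739825] [-0.10497084  0.02553822  0.00147051]
tip pred [317.63241508 319.65977565]
tip pred [317.94982334 314.46826261]
tip pred [318.26852874 309.25553338]
[ 59.9046647  222.48696503]
[158.36452419 259.60994176]
```

View pics/c4.png

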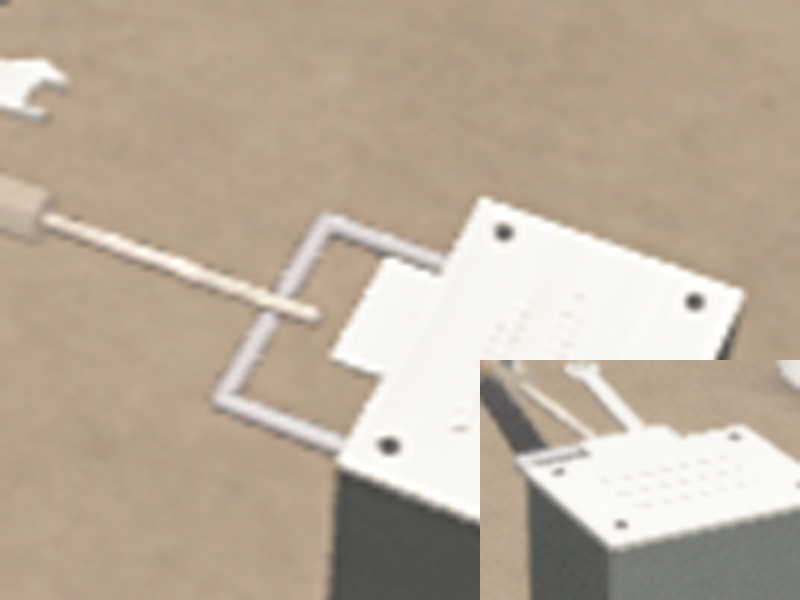

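Here the tip is at (318,313), about 3.5 mm higher than a level tool would show. So the shaft is resting on the bar and has pivoted slightly in the pads, and the heights agree with the model. I'll lift slightly and insert.

Request:
{"name": "play_rows", "arguments": {"translation": [[0,0,0.0015],[0,0,0.0015],[0.0008,-0.004,0.0015],[0.0018,-0.0095,0.0015],[0.0029,-0.015,0.0015],[0.004,-0.0205,0.0015],[0.0049,-0.0255,0.0015],[0.0057,-0.0295,0.0015],[0.0057,-0.0295,0.0015],[0.0057,-0.0295,0.0015]], "yaw": [0,0,0,0,0,0,0,0,0,0]}}

```text
clock: 11.68
eef_pos: [483.0, 28.9, 103.9]
eef_rot: [-3.142, 0.0, 1.761]
wrist_force: [-0.1, -0.2, -0.9]
finger_gap: 19.2
finger_force: 40.0
```

```bash
python3 - <<'E'
from h import *
s=telemetry.read_state();print(s['eef_pos'],s['wrist_force'],s['moment'])
f=np.array([-.1889,.982,0]);x=np.array([.982,.1889,0]);c=np.array([523.8,-185.2,0]);h=np.array(s['eef_pos'])
print((h-c)@f-163,(h-c)@x)
# arc about bar: grip at r=dist from bar, extra tilt a
r=(h-c)@f-102
for sink in range(0,50,5):
    a=np.arcsin(sink/r); print(sink,round(a,3),((1-np.cos(a))*r*-f).round(1))
E
```

```text
[482.99374983  28.86589525 103.93144379] [-0.11887078 -0.22397966 -0.89711963] [-0.21706962  0.04192555  0.02390249]
54.92100979132985 0.3653099492074387
0 0.0 [ 0. -0. -0.]
5 0.043 [ 0.  -0.1 -0. ]
10 0.086 [ 0.1 -0.4 -0. ]
15 0.13 [ 0.2 -1.  -0. ]
20 0.173 [ 0.3 -1.7 -0. ]
25 0.217 [ 0.5 -2.7 -0. ]
30 0.262 [ 0.7 -3.9 -0. ]
35 0.307 [ 1.  -5.3 -0. ]
40 0.352 [ 1.3 -7.  -0. ]
45 0.399 [ 1.7 -8.9 -0. ]
```

Request:
{"name": "play_rows", "arguments": {"translation": [[0,0,-0.002],[0,0,-0.004],[0,-0.0003,-0.006],[0.0001,-0.0005,-0.008],[0.0001,-0.0006,-0.01],[0.0001,-0.0008,-0.012],[0.0002,-0.001,-0.014],[0.0003,-0.0015,-0.016],[0.0003,-0.0017,-0.018],[0.0004,-0.002,-0.02],[0.0004,-0.002,-0.02],[0.0004,-0.002,-0.02]], "yaw": [0,0,0,0,0,0,0,0,0,0,0,0]}}

```text
clock: 13.18
eef_pos: [483.6, 26.6, 84.0]
eef_rot: [3.141, 0.0, 1.761]
wrist_force: [-0.3, -1.3, 3.6]
finger_gap: 19.4
finger_force: 40.0
```

Request:
{"name": "play_rows", "arguments": {"translation": [[0.0001,-0.0004,-0.002],[0.0002,-0.0008,-0.004],[0.0003,-0.0012,-0.006],[0.0003,-0.0015,-0.008],[0.0004,-0.0018,-0.01],[0.0004,-0.002,-0.011],[0.0004,-0.002,-0.012],[0.0004,-0.002,-0.012]], "yaw": [0,0,0,0,0,0,0,0]}}

```text
clock: 14.18
eef_pos: [483.8, 24.9, 71.9]
eef_rot: [-3.141, -0.0, 1.761]
wrist_force: [0.6, -0.3, 2.3]
finger_gap: 19.2
finger_force: 40.0
```

```bash
python3 - <<'E'
from h import *
s=telemetry.read_state();print(s['eef_pos'],s['wrist_force'],s['moment'])
snap('scene','s5.png');snap('side','d5.png')
o=np.zeros((600,800,3),np.uint8)
a=cv2.imread('pics/s5.png')[170:270,260:394];o[:600,:]=cv2.resize(a,(800,600),interpolation=cv2.INTER_CUBIC)
b=cv2.imread('pics/d5.png')[205:265,270:350];o[360:,480:]=cv2.resize(b,(320,240),interpolation=cv2.INTER_CUBIC)
cv2.imwrite('pics/c5.png',o)
E
```

```text
[483.7703852   24.87060471  71.88860037] [ 0.57460426 -0.26473453  2.3463076 ] [-0.50609944  0.01769344  0.00245753]
```

View pics/c5.png

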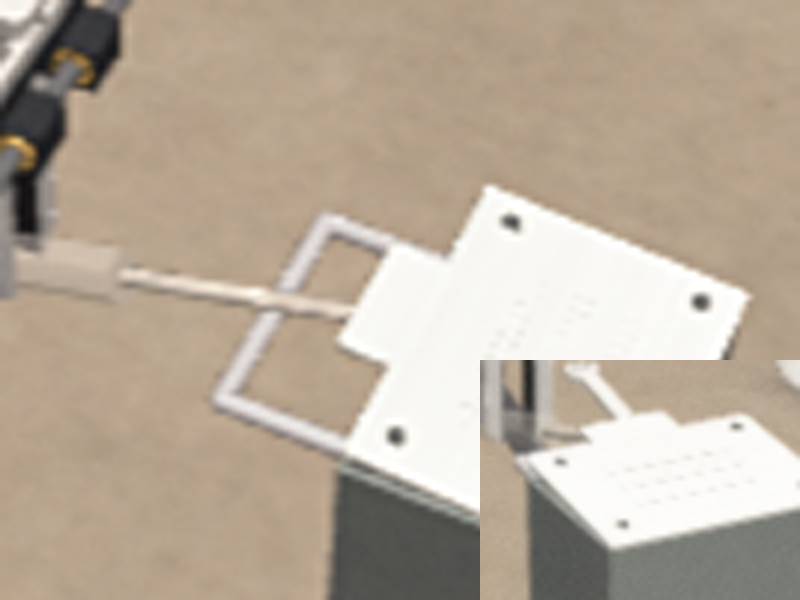

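The tab corner has moved from (332,355) to (338,342), so it is up about 7.5 mm, and the force has dropped. I'll press a little further, without pushing inward, to be sure the catch has snapped.

Request:
{"name": "play_rows", "arguments": {"translation": [[0,0,-0.0015],[0,0,-0.003],[0,0,-0.0045],[0,0,-0.006],[0,0,-0.006],[0,0,-0.006],[0,0,-0.006]], "yaw": [0,0,0,0,0,0,0]}}

```text
clock: 15.15
eef_pos: [483.8, 24.9, 65.9]
eef_rot: [-3.142, -0.0, 1.761]
wrist_force: [-0.3, 0.2, 1.8]
finger_gap: 19.6
finger_force: 40.0
```

```bash
python3 - <<'E'
from h import *
s=telemetry.read_state();print(s['eef_pos'],s['wrist_force'],s['moment'])
snap('scene','s6.png')
# tab corners via white mask: extreme points in the tab window, in each image
for n in('s3','s5','s6'):
    a=cv2.imread(f'pics/{n}.png'); m=cv2.inRange(a,(225,225,225),(255,255,255)); m[:, :310]=0; m[:200]=0; m[270:]=0; m[:,390:]=0
    c=max(cv2.findContours(m,0,2)[0],key=cv2.contourArea)[:,0]
    pts={k:c[np.argmin(c@np.array(v))].tolist() for k,v in dict(left=(1,0),tabnear=(1,-.4),top=(0,1),frontnear=(.4,-1)).items()}
    print(n,pts,cv2.contourArea(c))
# expected pixel of tab near corner for lifts
f=np.array([-.1889,.982,0]);x=np.array([.982,.1889,0]);c=np.array([523.8,-185.2,0])
for l in(0,8,9,12):print(l,proj('s6',c-25*x+70*f+[0,0,125+l]))
E
```

```text
[483.80098567  24.91385327  65.93968097] [-0.27096412  0.1902032   1.75926184] [-0.25458635  0.01393173 -0.05601711]
s3 {'left': [316, 228], 'tabnear': [317, 246], 'top': [341, 203], 'frontnear': [320, 248]} 2484.0
s5 {'left': [315, 243], 'tabnear': [315, 243], 'top': [341, 201], 'frontnear': [361, 264]} 2540.5
s6 {'left': [317, 224], 'tabnear': [317, 244], 'top': [342, 201], 'frontnear': [361, 264]} 2544.5
0 [np.float64(314.8344525696409), np.float64(229.39063772054163)]
8 [np.float64(314.9907892238589), np.float64(227.04206794583706)]
9 [np.float64(315.0104548575473), np.float64(226.74664066352776)]
12 [np.float64(315.0696178861176), np.float64(225.85786316361725)]
```

Request:
{"name": "play_rows", "arguments": {"translation": [[-0.0004,0.002,-0.0007],[-0.0009,0.0049,-0.0018],[-0.0017,0.0088,-0.0033],[-0.0025,0.0128,-0.0047],[-0.0034,0.0177,-0.0065],[-0.0043,0.0226,-0.0084],[-0.0055,0.0285,-0.0105],[-0.0068,0.0354,-0.0131],[-0.0083,0.0432,-0.016],[-0.0098,0.0511,-0.0189],[-0.0113,0.0589,-0.0218],[-0.0113,0.0589,-0.0218]], "yaw": [0,0,0,0,0,0,0,0,0,0,0,0]}}

```text
clock: 16.7
eef_pos: [472.2, 84.3, 43.8]
eef_rot: [-3.141, -0.0, 1.762]
wrist_force: [-1.1, 0.2, -0.8]
finger_gap: 19.0
finger_force: 40.0
```

```bash
python3 - <<'E'
from h import *
s=telemetry.read_state();print(s['eef_pos'],s['wrist_force'])
snap('scene','s7.png');snap('side','d7.png')
o=np.zeros((600,800,3),np.uint8)
a=cv2.imread('pics/s7.png')[170:270,260:394];o[:600,:]=cv2.resize(a,(800,600),interpolation=cv2.INTER_CUBIC)
b=cv2.imread('pics/d7.png')[205:265,270:350];o[360:,480:]=cv2.resize(b,(320,240),interpolation=cv2.INTER_CUBIC)
cv2.imwrite('pics/c7.png',o)
E
```

```text
[472.19338458  84.26640288  43.8147679 ] [-1.08029083  0.15111124 -0.84576768]
```

View pics/c7.png

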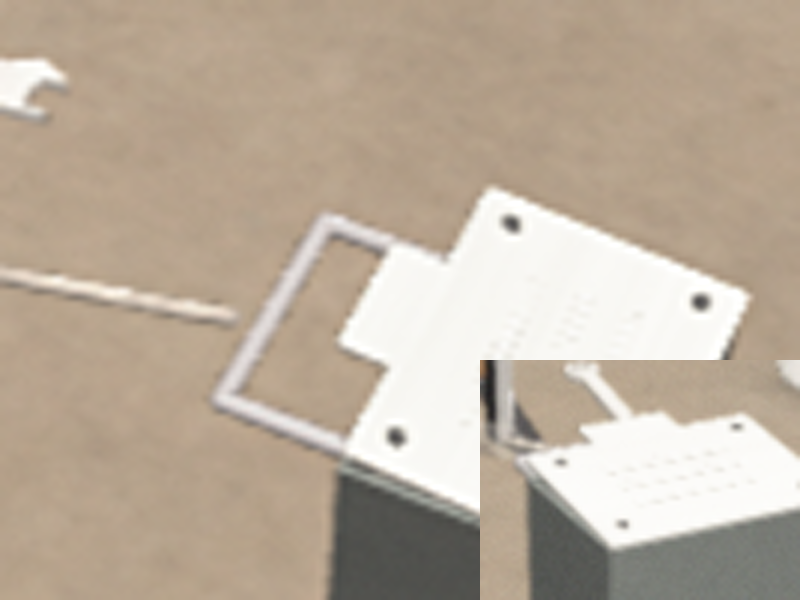

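The cover stays ajar with its tab up, corner at (340,342), and the tip is clear of the bar at (235,318). I'll take the screwdriver back to its first spot.

Request:
{"name": "play_rows", "arguments": {"translation": [[-0.003,0.012,0.003],[-0.008,0.03,0.008],[-0.013,0.05,0.01],[-0.019,0.07,0.01],[-0.024,0.09,0.01],[-0.03,0.11,0.01],[-0.035,0.13,0.01],[-0.04,0.148,0.01],[-0.044,0.16,0.01],[-0.045,0.166,0.005],[-0.045,0.166,0],[-0.045,0.166,0]], "yaw": [0,0,0,0,0,0,0,0,0,0,0,0]}}

```text
clock: 18.3
eef_pos: [427.3, 249.2, 43.6]
eef_rot: [-3.141, 0.0, 1.76]
wrist_force: [0.5, -0.5, -0.7]
finger_gap: 19.5
finger_force: 40.0
```

Request:
{"name": "play_rows", "arguments": {"translation": [[0,0,-0.006],[0,0,-0.012],[0,0,-0.017],[0,0,-0.02],[0,0,-0.023],[0,0,-0.026],[0,0,-0.029],[0,0,-0.032],[0,0,-0.035],[0,0,-0.037],[0,0,-0.039],[0,0,-0.039]], "yaw": [0,0,0,0,0,0,0,0,0,0,0,0], "force": 20}}

```text
clock: 19.8
eef_pos: [427.5, 249.8, 5.0]
eef_rot: [-3.141, -0.0, 1.761]
wrist_force: [0.9, -1.1, 1.8]
finger_gap: 19.8
finger_force: 20.0
```

Request:
{"name": "play_rows", "arguments": {"translation": [[0,0,0],[0,0,0],[0,0,0],[0,0,0],[0,0,0],[0,0,0]], "yaw": [0,0,0,0,0,0], "hand": 0.5}}

```text
clock: 20.55
eef_pos: [427.5, 249.8, 5.1]
eef_rot: [3.142, -0.0, 1.761]
wrist_force: [0.4, -0.1, 0.1]
finger_gap: 47.0
finger_force: 0.0
```

Request:
{"name": "play_rows", "arguments": {"translation": [[0,0,0.01],[0,0,0.03],[0,0,0.06],[0,0,0.09],[0,0,0.12],[0,0,0.15],[0,0,0.16],[0,0,0.16]], "yaw": [0,0,0,0,0,0,0,0]}}

```text
clock: 21.55
eef_pos: [427.5, 249.7, 165.2]
eef_rot: [3.141, -0.0, 1.761]
wrist_force: [-0.1, 0.3, 0.4]
finger_gap: 46.7
finger_force: 0.0
```

```bash
python3 - <<'E'
from h import *
s=telemetry.read_state();print(s['eef_pos'],s['wrist_force'],s['clock'])
snap('scene','s8.png');snap('wrist','w8.png')
o=np.zeros((600,800,3),np.uint8)
o[:300,:400]=cv2.resize(cv2.imread('pics/w8.png'),(400,300))
o[:300,400:]=cv2.resize(cv2.imread('pics/s8.png')[130:265,140:320],(400,300))
o[300:,:400]=cv2.resize(cv2.imread('pics/s8.png')[170:270,260:394],(400,300),interpolation=cv2.INTER_CUBIC)
cv2.imwrite('pics/c8.png',o)
E
```

```text
[427.52634577 249.73149045 165.22868993] [-0.0652082   0.30265309  0.37555207] 21.55
```

View pics/c8.png

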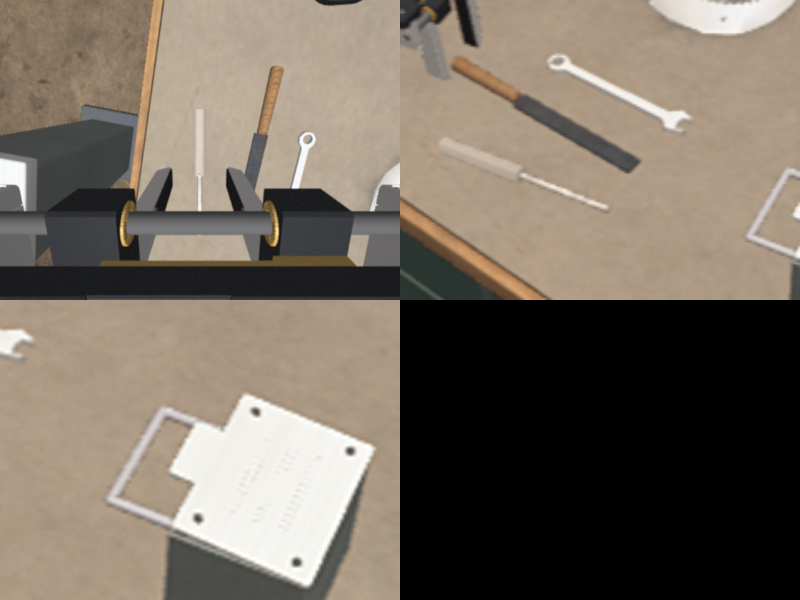

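The screwdriver lies flat where it started, with its tip at crop (607,208), and the file and spanner have not moved. The cover is ajar, with its tab at (170,470), and the gripper is clear. I'll hand the job in.

```bash
python3 -c "
from cell import manip
print(manip.sign_off())"
```

```text
the job is handed in; nothing more can be done
None
```

The job is handed in at about 22 s: the last camera views show the cover ajar with its tab up and the screwdriver flat on the worktop, with the file and spanner where they were; sign-off gave no verdict.

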